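Load the empty spool on the filament rewinder

ROBOT

A 7-joint arm with a two-finger parallel gripper is mounted at the origin on the work surface. World frame = base frame: x ahead of the robot, y to its left, z up, the work surface at z = 0. Lengths are in m, angles in rad, forces in N, time in s.
With the tool pointing down it reaches from about 0.425 to 0.8 m from the base axis. Payload 8.3 kg.
Tool frame: the origin (TCP) lies at the very end of the fingers, on their centre line; the grasp point (between the pads) lies 19 mm behind it (ctrl.grip_depth is the distance from the TCP to the grasp point, in m); z points along the fingers, x is the direction in which the jaws open and shut, and the axes are right-handed (so a half turn about z gives the same grasp; the last joint's range is limited). The gripper opens to 85 mm and grips with 20 to 120 N. Pads are 22 mm wide; open, the fingers measure 114 mm over their backs; the gripper's body (76 mm by 85 mm) begins 54 mm behind the grasp point. The pads swing forward as they close: fully open they stand 13 mm farther back than shut.
Start: joints at [1.235, 0.383, 0.016, 1.37, -0.006, 1.388, -0.046], TCP at [0.168, -0.602, 0.231] pointing down, gripper open.
Joint ranges: [-2.95, 2.95], [-0.25, 2.06], [-1.52, 1.56], [0.18, 2.33], [-1.44, 4.58], [0.02, 2.06], [-3.01, 3.01]. Speed limits (rad/s): [2.39, 2.39, 3.01, 3.01, 3.14, 3.14, 3.14].

INTERFACE

Orientations are given as a 3x3 rotation matrix whose columns are the frame's x, y, z axes.
In Python, from plant import ctrl gives the robot as it stands. The module is installed in compiled form; this text tells all that it offers.
- The arm moves only by the tool play_rows, never from a script. Its argument "increments" is a list of rows, each an object with "jaw": the finger opening in m, from 0 to 0.0854; "travel": the shift along the tool's x, y, z in m, a list of three; "turn": the turn, a rotation vector about the tool's x, y, z in degrees, a list of three. A call has 1 to 20 rows; each row shifts and turns the pose as measured when the row begins, along the tool's axes as they then stand; what a row does not reach is not made up. A row lasts 1/12 s, in which the tool goes at most 41.7 mm and 7.16 degrees, less where a joint would pass 70% of its speed; a pose out of reach is approached as far as the arm can. A call is refused whole if a number of a shift passes 0.0417 or a number of a turn 7.16, either way. A call with a gripper value outside its range is refused whole. The fingers move at their own pace and stop on an object; "grip_force" is the grip in N (left out, the last holds). Time passes only in rows, so rows that do not move let the fingers close. It gives the time, the measured TCP pose, the force and the opening at its end, in the units of the state.
- ctrl.get_obs(): the state, without advancing time (a new reading comes with each control period).
- ctrl.get_image(name): name is "side" or "top"; returns a dict with "pixels" (384x512x3 uint8, red, green, blue), "mtx" (3x3 intrinsics, pixels), "R" (3x3) and "t" (3): a world point X has camera coordinates R X + t. Camera axes: x right, y down, z forward; pixel columns grow to the right and rows downward; lengths in m; the calibration is good to about 2 mm. A picture is of the moment at which its call begins. There is no depth.
- ctrl.finish_job(): hands the job in, once; it reports no verdict.
The state is a dict: "time": time; "q": joint angles; "joint_vel": joint speeds; "tau": joint torques, N m; "tool_pos": TCP position; "eef_rot": TCP orientation; "force": force on the tool from outside, world axes, zero at the start; "torque": the same for the moment, N m; "finger_gap": finger opening in m.
Only numpy, scipy, OpenCV 4.12 (cv2) and the standard library are available. Lean on these libraries where they do the work, as an engineer would, in place of code of your own. Each camera call takes 0.05 s, during which the arm holds its last target. There are 200 camera calls.

TASK

Lift the empty spool (the one with the hexagonal hub nut) up and off its sloping peg and load it onto the rewinder's upright spindle, nut upwards. Turn the spool until the drive pin comes up into one of its slots, and leave it sitting flat and fully down on the turntable. Lower it gently, neither dropping it nor forcing it down on the pin, and leave the full spool and everything else on the bench where it is.

Things in the scene. Friction and masses are not known exactly. Their poses are not given: they have to be found in the camera images.
- empty_spool: the spool to load: empty, grey plastic, 130 mm across, 73 mm long with its nut, 0.13-0.25 kg. Origin at the centre of its foot face, z along its axis to the nut. Two 5 mm flanges, outer faces at z 0 and 45 mm; drum 60 mm across; 26 mm bore right through. Each flange has six radial slots cut through, at 0, 60, .. 300 deg from its x about z, 16 mm wide, from 30 to 45 mm off the axis.
- hub_nut (a point): on the empty spool's axis, half way up its black hexagonal hub nut: 59 mm above the foot face. The nut runs from z 45 to 73 mm of the spool, 46 mm across flats, one pair of flats facing the spool's +y and -y. Axes as the spool's. While it hangs, z lies along the peg, y is level, x points up and away from the robot, and its axis lies 6 mm below the peg's.
- full_spool: full spool on the other peg, leave alone: round card flanges, no nut, 144 mm across, 58 mm long. Origin and z as for the empty spool. Which peg holds which spool varies.
- spool_stand: fixed steel stand: foot plate 200 x 300 x 8 mm, a level bar along its y at 90 mm height, and two bare steel pegs, 160 mm apart, leaning 35 deg from vertical, rising from the bar towards the stand's -x (the robot's side). Origin on the table, 30 mm in front (-x) of the bar's middle.
- peg_left (a point): foot of the peg on the stand's +y side: on its axis, at the face of its 44 mm stop disc, where a spool's foot face rests and its bore hangs on the peg. Axes are the stand's: the peg points along (-0.574, 0, 0.819). It is 14 mm thick, straight for 75 mm from here; then its end turns up into a rounded lip, to 88 mm, which stands 5 mm above its upper side.
- peg_right (a point): the same for the peg on the stand's -y side. On either peg a spool draws off freely only when first lifted square to the peg, along (0.819, 0, 0.574) of the stand's axes, by more than 5 and less than 12 mm, and kept parallel to it.
- rewinder: fixed motor rewinder: grey base 190 x 330 x 44 mm with controls, motor (139 mm high) and a guide rod (119 mm high) at its -y end, and a turntable with the upright spindle. Origin on the table under the spindle's axis.
- seat (a point): centre of the turntable's upper face, on the spindle's axis, 58 mm above the table. Turntable 140 mm across. One 9 mm drive pin with a bevelled end stands 10 mm high, 38 mm off the axis, at an angle that varies and is not measured: see it or feel for it. Gearing holds the turntable: it turns only above about 0.3 Nm.
- spindle_tip (a point): top of the upright spindle, 82 mm above the seat: 22 mm thick, straight for 66 mm above the seat, then tapered to 10 mm at the tip. With the pin in a slot (about 5 deg of play either way) the spool sits flat on the turntable; otherwise it stops on the pin, 10 mm higher.
- glue_stick: upright glue stick, 31 mm across, 98 mm high, leave alone; origin under its centre
- tape_roll: roll of blue tape lying flat, 100 mm across, 24 mm high, leave alone; origin under its centre
- scraper: print scraper lying flat, 190 mm long along its x, leave alone
- bust_print: white printed bust of a head, 78 mm across, 138 mm high, leave alone; origin under its centre
- flush_cutters: flush cutters lying flat, 150 mm long along x, leave alone

How it is judged:
By the outcome, as a careful person would: the job done as asked, in the order asked, and still so for the second after the job is handed in, with the robot touching nothing.
It also fails if it takes over 48 s, if anything falls off the work surface, if the arm or the gripper's body presses on something with over 40 N, if the wrist force passes 120 N, or if a joint passes its speed limit or range.

## Working session

There is one attempt and no reset: what is moved stays moved. The work goes in short steps, Python scripts to look and compute and a tool call to move; the robot and the scene stay as the last step left them, time stands still between calls to the robot, and variables do not carry over. Pictures are saved under pics/ and viewed, about 8 in all and at most 12, crops included, and the job is handed in when it is done.

Besides the shell and the picture viewer there is one more tool, called after "Request:" as name(argument=value, ...) on one line, values as JSON. play_rows: Moves the arm, as the interface text tells. Its arguments: {"type":"object","properties":{"increments":{"type":"array","items":{"type":"object","properties":{"jaw":{"type":"number"},"travel":{"type":"array","items":{"type":"number"}},"turn":{"type":"array","items":{"type":"number"}}}}},"grip_force":{"type":"number"}},"required":["increments"]}

```bash
mkdir -p pics
python3 - <<'E'
from plant import ctrl
import cv2,numpy as np
for n in("side","top"):
    d=ctrl.get_image(n); cv2.imwrite(f"pics/{n}0.png",d["pixels"][:,:,::-1]); np.savez(n+".npz",**{k:d[k] for k in("mtx","R","t")})
    print(n,d["mtx"].tolist(),np.round(d["R"],4).tolist(),d["t"], "cam",-d["R"].T@d["t"])
o=ctrl.get_obs();print(o)
E
```

```text
side [[429.8689313074865, 0.0, 257.64387737547474], [0.0, 429.8689313074865, 182.79853043498684], [0.0, 0.0, 1.0]] [[0.9813, -0.192, -0.0133], [-0.1519, -0.7298, -0.6666], [0.1183, 0.6562, -0.7453]] [-0.5316873   0.25077502  1.08423835] cam [ 0.43160221 -0.6305608   0.96812442]
top [[410.222445462135, 0.0, 260.39862994914813], [0.0, 410.222445462135, 189.7508444223338], [0.0, 0.0, 1.0]] [[0.0522, -0.9986, 0.0025], [-0.9779, -0.0516, -0.2028], [0.2027, 0.0081, -0.9792]] [0.07381501 0.56538936 1.08243942] cam [0.32965219 0.09411677 1.17441916]
{'time': 0.1, 'q': array([ 1.23510141,  0.38417375,  0.01637597,  1.37104535, -0.00631991,
        1.38819205, -0.04648473]), 'joint_vel': array([-1.62851871e-03, -9.45468904e-04,  2.09194590e-04, -2.04378788e-03,
       -1.14496167e-04,  4.53134555e-05,  9.33918058e-04]), 'tau': array([ 5.37510190e-03, -6.29126000e+01,  8.48920047e-01, -3.72757137e+01,
        1.68692681e-02,  1.05071618e-02,  1.43474489e-05]), 'tool_pos': array([ 0.16831149, -0.60144278,  0.23036828]), 'eef_rot': array([[ 2.69495076e-01, -9.63001646e-01, -4.83576377e-04],
       [-9.63000141e-01, -2.69495510e-01,  1.70266083e-03],
       [-1.76998685e-03,  6.82540682e-06, -9.99998434e-01]]), 'force': array([ 0.46643575,  0.64222064, -0.30276793]), 'torque': array([-0.0114901 , -0.01041013,  0.00263934]), 'finger_gap': 0.08523666696490326}
```

View pics/side0.png

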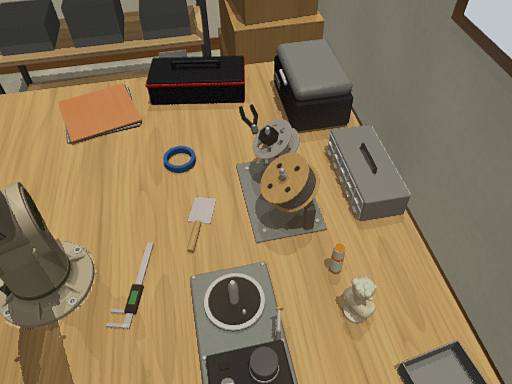

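View pics/top0.png

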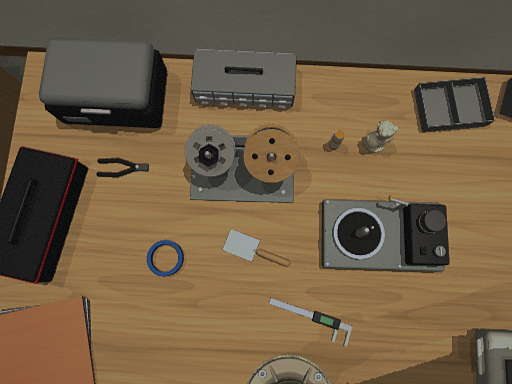

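```bash
cat > mont.py <<'E'
import cv2,numpy as np
def tile(im,x0,y0,w,h,s):
    c=cv2.resize(im[y0:y0+h,x0:x0+w],None,fx=s,fy=s,interpolation=cv2.INTER_CUBIC)
    for x in range(-(-x0//10)*10,x0+w,10):
        cv2.line(c,((x-x0)*s+s//2,0),((x-x0)*s+s//2,6),(0,0,255),1); cv2.putText(c,str(x),((x-x0)*s-8,16),0,.33,(0,0,255),1)
    for y in range(-(-y0//10)*10,y0+h,10):
        cv2.line(c,(0,(y-y0)*s+s//2),(6,(y-y0)*s+s//2),(0,0,255),1); cv2.putText(c,str(y),(8,(y-y0)*s+s//2+4),0,.33,(0,0,255),1)
    return c
E
python3 - <<'E'
from mont import *
t=cv2.imread("pics/top0.png");s=cv2.imread("pics/side0.png")
a=np.hstack([tile(t,182,120,66,50,6),tile(s,245,112,66,50,6)])
b=np.hstack([tile(t,325,205,66,50,6),tile(s,200,265,66,50,6)])
cv2.imwrite("pics/m0.png",np.vstack([a,b]))
E
```

```text
(no output)
```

View pics/m0.png

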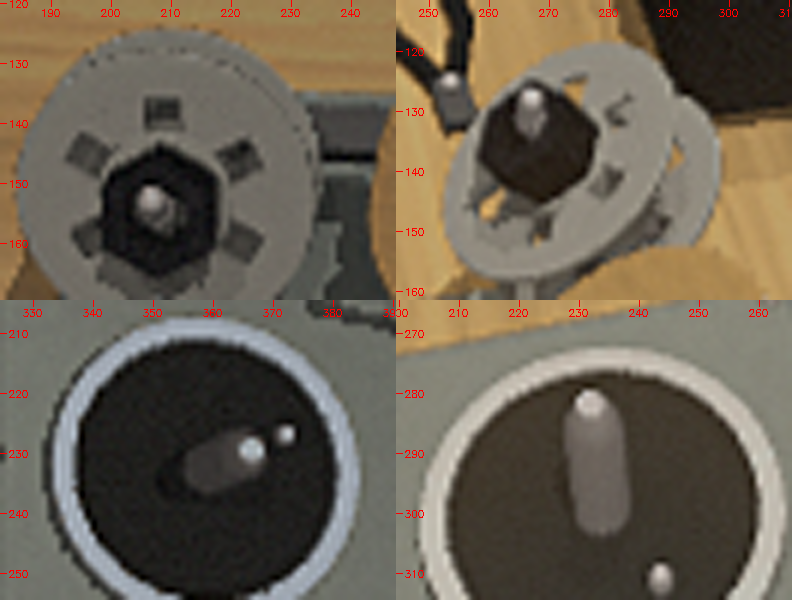

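```bash
cat > geo.py <<'E'
import numpy as np,cv2
from scipy.optimize import least_squares
C={n:dict(np.load(n+".npz")) for n in("side","top")}
def proj(n,X):
    c=C[n];p=(np.atleast_2d(X)@c["R"].T+c["t"])@c["mtx"].T
    return p[:,:2]/p[:,2:]
def tri(obs):
    f=lambda X:np.concatenate([proj(n,X)[0]-uv for n,uv in obs])
    r=least_squares(f,[.6,0,.1]);return r.x,r.fun
def onplane(n,uv,z):
    c=C[n];d=c["R"].T@np.linalg.inv(c["mtx"])@[*uv,1];o=-c["R"].T@c["t"]
    return o+d*(z-o[2])/d[2]
def standR(y):
    a=np.deg2rad(35);c,s=np.cos(y),np.sin(y)
    return np.array([[c,-s,0],[s,c,0],[0,0,1]])@np.array([[np.cos(a),0,-np.sin(a)],[0,1,0],[np.sin(a),0,np.cos(a)]])
E
python3 - <<'E'
from geo import *
mt=lambda x,y:(x/6+181.5,y/6+119.5)
ms=lambda x,y:((x-396)/6+244.5,y/6+111.5)
ob=[("top",0,mt(162,112)),("top",60,mt(90,155)),("top",300,mt(238,160)),("top",120,mt(90,240)),("top",240,mt(240,240)),
("side",60,ms(575,90)),("side",0,ms(620,108)),("side",300,ms(605,182)),("side",240,ms(540,228)),("side",180,ms(490,205))]
def P(p,a): a=np.deg2rad(a);return p[:3]+standR(p[3])@[.0375*np.cos(a),.0375*np.sin(a),.0435]
f=lambda p:np.concatenate([proj(n,P(p,a))[0]-uv for n,a,uv in ob])
r=least_squares(f,[.75,.2,.15,0]);print("spool foot,yaw",r.x);print(r.fun.reshape(-1,2).round(1).tolist())
# plate
pl=[("top",(-.1,.15),(190,199.5)),("top",(-.1,-.15),(294,202.5)),("side",(-.1,.15),(237,163)),("side",(-.1,-.15),(258,240)),("side",(.1,-.15),(325,228))]
def Q(p,xy):
    c,s=np.cos(p[2]),np.sin(p[2]);return [p[0]+c*xy[0]-s*xy[1],p[1]+s*xy[0]+c*xy[1],.008]
g=lambda p:np.concatenate([proj(n,Q(p,a))[0]-uv for n,a,uv in pl])
q=least_squares(g,[.7,.1,0]);print("stand",q.x,q.fun.reshape(-1,2).round(1).tolist())
print("pegtip",tri([("top",mt(150,200)),("side",ms(530,97))]))
print("spintip",tri([("top",(366.5,229.5)),("side",(231.8,281.7))]))
print("pin",tri([("top",(372.3,227)),("side",(243.5,310.3))]))
s=[onplane("top",(x/6+324.5,(y-300)/6+204.5),.058) for x,y in[(50,460),(360,475),(195,318)]];print(s)
S=lambda x,y:((x-396)/6+199.5,(y-300)/6+264.5)
print([onplane("side",S(x,y),.058) for x,y in[(420,515),(785,515),(595,348)]])
E
```

```text
spool foot,yaw [0.65484725 0.24067041 0.12298477 0.02589076]
[[0.0, 0.6], [-0.5, 0.2], [0.2, -0.0], [0.1, -0.1], [0.1, 0.5], [-0.4, -0.1], [0.4, 0.6], [0.4, -0.2], [0.2, -0.3], [0.5, -0.6]]
stand [0.63615345 0.16058859 0.02183854] [[-1.0, -0.5], [-1.2, -0.3], [-1.1, 0.4], [-1.9, 1.7], [2.7, 0.1]]
pegtip (array([0.61756634, 0.2403925 , 0.19739389]), array([ 0.00028892,  0.20761248,  0.21124063, -0.08597519]))
spintip (array([ 0.45455763, -0.17007961,  0.14112942]), array([ 0.0187979 ,  0.30369094,  0.24655961, -0.07631463]))
pin (array([ 0.47115272, -0.2044724 ,  0.06790777]), array([ 0.01512915,  0.25145566,  0.1972474 , -0.06158626]))
[array([ 0.45606995, -0.09965534,  0.058     ]), array([ 0.45663824, -0.24022469,  0.058     ]), array([ 0.52484955, -0.16513227,  0.058     ])]
[array([ 0.38554184, -0.15787628,  0.058     ]), array([ 0.52186835, -0.18549467,  0.058     ]), array([ 0.4620469 , -0.10002013,  0.058     ])]
```

Request:
play_rows(increments=[{"travel": [-0.0124, -0.03, -0.0067], "jaw": 0.0854}, {"travel": [-0.0124, -0.03, -0.0067]}, {"travel": [-0.0124, -0.03, -0.0067]}, {"travel": [-0.0124, -0.03, -0.0067]}, {"travel": [-0.0124, -0.03, -0.0067]}, {"travel": [-0.0124, -0.03, -0.0067]}, {"travel": [-0.0124, -0.03, -0.0067]}, {"travel": [-0.0124, -0.03, -0.0067]}, {"travel": [-0.0124, -0.03, -0.0067]}, {"travel": [-0.0124, -0.03, -0.0067]}, {"travel": [-0.0124, -0.03, -0.0067]}, {"travel": [-0.0124, -0.03, -0.0067]}, {"travel": [-0.0124, -0.03, -0.0067]}, {"travel": [-0.0124, -0.03, -0.0067]}, {"travel": [-0.0124, -0.03, -0.0067]}])

```text
$.increments[0]: bad value
```

```bash
cat > go.py <<'E'
from geo import *
from scipy.spatial.transform import Rotation as Ro
from plant import ctrl
YAW=.024;FOOT=np.array([.6548,.2407,.1230]);SR=standR(YAW)
TR=np.column_stack([-SR[:,1],-SR[:,0],-SR[:,2]])   # tool when on the nut
def delta(p,R):
    o=ctrl.get_obs();A=o["eef_rot"]
    print("t",round(o["time"],2),"pos",o["tool_pos"].round(4),"F",o["force"].round(1),"T",o["torque"].round(2),"gap",round(o["finger_gap"],4),"q",o["q"].round(2))
    rv=np.rad2deg(Ro.from_matrix(A.T@R).as_rotvec())
    print("d_tool mm",(A.T@(np.array(p)-o["tool_pos"])*1e3).round(1),"rv",rv.round(2), "d in target axes",(R.T@(np.array(p)-o["tool_pos"])*1e3).round(1))
E
python3 -c "
from go import *
print(ctrl.grip_depth)
p=FOOT+SR@[0,0,.048+.10];print(p);delta(p,TR)"
```

```text
0.0187
[0.56993513 0.23866285 0.2442345 ]
t 0.1 pos [ 0.1683 -0.6014  0.2304] F [ 0.5  0.6 -0.3] T [-0.01 -0.01  0.  ] gap 0.0852 q [ 1.24  0.38  0.02  1.37 -0.01  1.39 -0.05]
d_tool mm [-700.8 -613.2  -12.6] rv [34.83  4.45 13.78] d in target axes [-830.2 -353.4  230.5]
```

Request:
play_rows(increments=[{"travel": [-0.0124, -0.03, -0.0067], "turn": [0, 0, 0], "jaw": 0.085}, {"travel": [-0.0124, -0.03, -0.0067], "turn": [0, 0, 0], "jaw": 0.085}, {"travel": [-0.0124, -0.03, -0.0067], "turn": [0, 0, 0], "jaw": 0.085}, {"travel": [-0.0124, -0.03, -0.0067], "turn": [0, 0, 0], "jaw": 0.085}, {"travel": [-0.0124, -0.03, -0.0067], "turn": [0, 0, 0], "jaw": 0.085}, {"travel": [-0.0124, -0.03, -0.0067], "turn": [0, 0, 0], "jaw": 0.085}, {"travel": [-0.0124, -0.03, -0.0067], "turn": [0, 0, 0], "jaw": 0.085}, {"travel": [-0.0124, -0.03, -0.0067], "turn": [0, 0, 0], "jaw": 0.085}, {"travel": [-0.0124, -0.03, -0.0067], "turn": [0, 0, 0], "jaw": 0.085}, {"travel": [-0.0124, -0.03, -0.0067], "turn": [0, 0, 0], "jaw": 0.085}, {"travel": [-0.0124, -0.03, -0.0067], "turn": [0, 0, 0], "jaw": 0.085}, {"travel": [-0.0124, -0.03, -0.0067], "turn": [0, 0, 0], "jaw": 0.085}, {"travel": [-0.0124, -0.03, -0.0067], "turn": [0, 0, 0], "jaw": 0.085}, {"travel": [-0.0124, -0.03, -0.0067], "turn": [0, 0, 0], "jaw": 0.085}, {"travel": [-0.0124, -0.03, -0.0067], "turn": [0, 0, 0], "jaw": 0.085}])

```text
time: 1.35
tool_pos: [0.5582, -0.2952, 0.3239]
eef_rot: [[0.249, -0.968, -0.017], [-0.968, -0.249, 0.013], [-0.016, 0.013, -1.0]]
force: [-0.1, -0.6, 0.1]
finger_gap: 0.0849
```

```bash
python3 -c "
from go import *
p=FOOT+SR@[0,0,.048+.10];delta(p,TR)"
```

```text
t 1.35 pos [ 0.5582 -0.2952  0.3239] F [-0.1 -0.6  0.1] T [ 0.02 -0.08 -0.05] gap 0.0849 q [ 0.58  0.41 -0.22  1.14  0.08  1.62 -0.94]
d_tool mm [-512.8 -145.4   86.2] rv [35.69  4.82 12.39] d in target axes [-533.4   25.6   79.3]
```

Request:
play_rows(increments=[{"travel": [-0.036, 0, 0], "turn": [2.5, 0.34, 0.88], "jaw": 0.085}, {"travel": [-0.036, 0, 0], "turn": [2.5, 0.34, 0.88], "jaw": 0.085}, {"travel": [-0.036, 0, 0], "turn": [2.5, 0.34, 0.88], "jaw": 0.085}, {"travel": [-0.036, 0, 0], "turn": [2.5, 0.34, 0.88], "jaw": 0.085}, {"travel": [-0.036, 0, 0], "turn": [2.5, 0.34, 0.88], "jaw": 0.085}, {"travel": [-0.036, 0, 0], "turn": [2.5, 0.34, 0.88], "jaw": 0.085}, {"travel": [-0.036, 0, 0], "turn": [2.5, 0.34, 0.88], "jaw": 0.085}, {"travel": [-0.036, 0, 0], "turn": [2.5, 0.34, 0.88], "jaw": 0.085}, {"travel": [-0.036, 0, 0], "turn": [2.5, 0.34, 0.88], "jaw": 0.085}, {"travel": [-0.036, 0, 0], "turn": [2.5, 0.34, 0.88], "jaw": 0.085}, {"travel": [-0.036, 0, 0], "turn": [2.5, 0.34, 0.88], "jaw": 0.085}, {"travel": [-0.036, 0, 0], "turn": [2.5, 0.34, 0.88], "jaw": 0.085}, {"travel": [-0.036, 0, 0], "turn": [2.5, 0.34, 0.88], "jaw": 0.085}, {"travel": [-0.036, 0, 0], "turn": [2.5, 0.34, 0.88], "jaw": 0.085}])

```text
time: 2.52
tool_pos: [0.4889, 0.2043, 0.3077]
eef_rot: [[0.022, -0.837, 0.546], [-1.0, -0.008, 0.027], [-0.019, -0.547, -0.837]]
force: [-0.3, 0.6, 0.7]
finger_gap: 0.0848
```

```bash
python3 -c "
from go import *
p=FOOT+SR@[0,0,.048+.10];delta(p,TR)"
```

```text
t 2.52 pos [0.4889 0.2043 0.3077] F [-0.3  0.6  0.7] T [ 0.03  0.51 -0.02] gap 0.0848 q [-0.02 -0.24 -0.54  1.97  0.2   0.88 -2.22]
d_tool mm [-31.4 -33.4  98.3] rv [ 1.86  0.81 -0.7 ] d in target axes [-32.4 -30.6  98.9]
```

Request:
play_rows(increments=[{"travel": [-0.0032, -0.0032, 0.0099], "turn": [0.19, 0.08, -0.07], "jaw": 0.085}, {"travel": [-0.0032, -0.0032, 0.0099], "turn": [0.19, 0.08, -0.07], "jaw": 0.085}, {"travel": [-0.0032, -0.0032, 0.0099], "turn": [0.19, 0.08, -0.07], "jaw": 0.085}, {"travel": [-0.0032, -0.0032, 0.0099], "turn": [0.19, 0.08, -0.07], "jaw": 0.085}, {"travel": [-0.0032, -0.0032, 0.0099], "turn": [0.19, 0.08, -0.07], "jaw": 0.085}, {"travel": [-0.0032, -0.0032, 0.0099], "turn": [0.19, 0.08, -0.07], "jaw": 0.085}, {"travel": [-0.0032, -0.0032, 0.0099], "turn": [0.19, 0.08, -0.07], "jaw": 0.085}, {"travel": [-0.0032, -0.0032, 0.0099], "turn": [0.19, 0.08, -0.07], "jaw": 0.085}, {"travel": [-0.0032, -0.0032, 0.0099], "turn": [0.19, 0.08, -0.07], "jaw": 0.085}, {"travel": [-0.0032, -0.0032, 0.0099], "turn": [0.19, 0.08, -0.07], "jaw": 0.085}, {"travel": [0, 0, 0], "turn": [0, 0, 0], "jaw": 0.085}])

```text
time: 3.43
tool_pos: [0.5639, 0.258, 0.2376]
eef_rot: [[0.05, -0.817, 0.575], [-0.999, -0.042, 0.027], [0.002, -0.575, -0.818]]
force: [-0.1, 0.4, -0.4]
finger_gap: 0.0848
```

```bash
python3 -c "
from go import *
from mont import *
p=FOOT+SR@[0,0,.048];delta(p,TR)
im=[]
for n,x,y in(('top',170,100),('side',230,60)):
    m=ctrl.get_image(n)['pixels'][:,:,::-1];im.append(tile(np.ascontiguousarray(m),x,y,95,100,4))
cv2.imwrite('pics/m1.png',np.hstack(im))"
```

```text
t 3.43 pos [0.5639 0.258  0.2376] F [-0.1  0.4 -0.4] T [-0.04  0.63  0.  ] gap 0.0848 q [-0.01  0.05 -0.68  1.92  0.58  0.75 -2.55]
d_tool mm [21.  -7.7 97.5] rv [-0.12  0.77  1.27] d in target axes [19.5 -8.4 97.8]
```

View pics/m1.png

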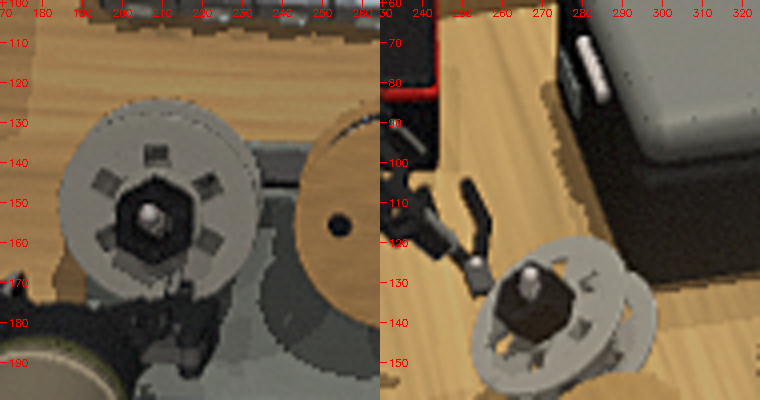

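Request:
play_rows(increments=[{"travel": [0.007, -0.0025, 0.0], "turn": [0, 0.2, 0.3], "jaw": 0.085}, {"travel": [0.007, -0.0025, 0.0], "turn": [0, 0.2, 0.3], "jaw": 0.085}, {"travel": [0.006, -0.0025, 0.0], "turn": [0, 0.2, 0.3], "jaw": 0.085}, {"travel": [0, 0, 0.01], "turn": [0, 0.2, 0.3], "jaw": 0.085}, {"travel": [0, 0, 0.01], "turn": [0, 0, 0], "jaw": 0.085}, {"travel": [0, 0, 0.01], "turn": [0, 0, 0], "jaw": 0.085}, {"travel": [0, 0, 0.01], "turn": [0, 0, 0], "jaw": 0.085}, {"travel": [0, 0, 0.008], "turn": [0, 0, 0], "jaw": 0.085}, {"travel": [0, 0, 0], "turn": [0, 0, 0], "jaw": 0.085}])

```text
time: 4.28
tool_pos: [0.6015, 0.231, 0.2109]
eef_rot: [[0.015, -0.811, 0.584], [-1.0, -0.013, 0.008], [0.001, -0.584, -0.811]]
force: [0.3, -0.6, -0.7]
finger_gap: 0.0848
```

```bash
python3 -c "
from go import *
p=FOOT+SR@[0,0,.048];delta(p,TR)"
```

```text
t 4.28 pos [0.6015 0.231  0.2109] F [ 0.3 -0.6 -0.7] T [-0.04  0.62 -0.02] gap 0.0848 q [ 0.01  0.13 -0.64  1.92  0.68  0.69 -2.6 ]
d_tool mm [-8.7  7.4 54.5] rv [-0.76 -0.36 -0.39] d in target axes [-8.4  6.6 54.6]
```

Request:
play_rows(increments=[{"travel": [-0.003, 0.0025, 0.006], "turn": [-0.2, -0.1, -0.1], "jaw": 0.085}, {"travel": [-0.003, 0.0025, 0.006], "turn": [-0.2, -0.1, -0.1], "jaw": 0.085}, {"travel": [0, 0, 0.006], "turn": [-0.2, -0.1, -0.1], "jaw": 0.085}, {"travel": [0, 0, 0.006], "turn": [0, 0, 0], "jaw": 0.085}, {"travel": [0, 0, 0], "turn": [0, 0, 0], "jaw": 0.085}])

```text
time: 4.7
tool_pos: [0.6125, 0.2371, 0.1882]
eef_rot: [[0.022, -0.817, 0.577], [-1.0, -0.018, 0.013], [-0.0, -0.577, -0.817]]
force: [-1.4, -0.6, -0.4]
finger_gap: 0.085
```

```bash
python3 -c "
from go import *
p=FOOT+SR@[0,0,.048];delta(p,TR)"
```

```text
t 4.7 pos [0.6125 0.2371 0.1882] F [-1.4 -0.6 -0.4] T [-0.02  0.62  0.04] gap 0.085 q [-0.01  0.18 -0.63  1.91  0.74  0.67 -2.65]
d_tool mm [-2.6  2.8 29.7] rv [-0.22 -0.06 -0.11] d in target axes [-2.5  2.7 29.8]
```

Request:
play_rows(increments=[{"travel": [-0.001, 0.0012, 0.006], "turn": [0, 0, 0], "jaw": 0.085}, {"travel": [-0.001, 0.0012, 0.006], "turn": [0, 0, 0], "jaw": 0.085}, {"travel": [0, 0, 0.006], "turn": [0, 0, 0], "jaw": 0.085}, {"travel": [0, 0, 0.006], "turn": [0, 0, 0], "jaw": 0.085}, {"travel": [0, 0, 0.003], "turn": [0, 0, 0], "jaw": 0.085}, {"travel": [0, 0, 0], "turn": [0, 0, 0], "jaw": 0.085}])

```text
time: 5.2
tool_pos: [0.6274, 0.2401, 0.1618]
eef_rot: [[0.022, -0.817, 0.576], [-1.0, -0.018, 0.013], [-0.0, -0.576, -0.817]]
force: [0.3, -0.0, -0.1]
finger_gap: 0.0851
```

```bash
python3 -c "
from go import *
from mont import *
p=FOOT+SR@[0,0,.048];delta(p,TR)
im=[]
for n,x,y in(('top',170,110),('side',230,90)):
    m=ctrl.get_image(n)['pixels'][:,:,::-1];im.append(tile(np.ascontiguousarray(m),x,y,80,80,5))
cv2.imwrite('pics/m2.png',np.hstack(im))"
```

```text
t 5.2 pos [0.6274 0.2401 0.1618] F [ 0.3 -0.  -0.1] T [-0.07  0.57  0.01] gap 0.0851 q [-0.04  0.25 -0.6   1.91  0.82  0.64 -2.72]
d_tool mm [ 0.  -0.2 -0.5] rv [-0.18 -0.03 -0.09] d in target axes [ 0.  -0.2 -0.5]
```

View pics/m2.png

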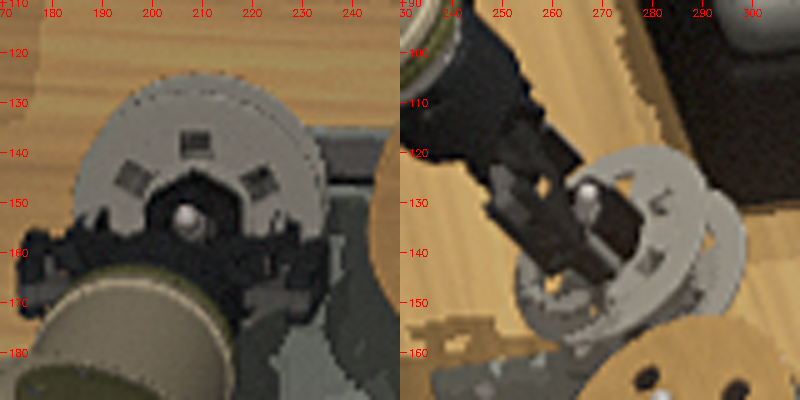

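Request:
play_rows(grip_force=70, increments=[{"travel": [0, 0, 0], "turn": [0, 0, 0], "jaw": 0.04}, {"travel": [0, 0, 0], "turn": [0, 0, 0], "jaw": 0.04}, {"travel": [0, 0, 0], "turn": [0, 0, 0], "jaw": 0.04}, {"travel": [0, 0, 0], "turn": [0, 0, 0], "jaw": 0.04}, {"travel": [0, 0, 0], "turn": [0, 0, 0], "jaw": 0.04}, {"travel": [0, 0, 0], "turn": [0, 0, 0], "jaw": 0.04}, {"travel": [0, 0, 0], "turn": [0, 0, 0], "jaw": 0.04}, {"travel": [0, 0, 0], "turn": [0, 0, 0], "jaw": 0.04}])

```text
time: 5.97
tool_pos: [0.6269, 0.2406, 0.164]
eef_rot: [[0.023, -0.816, 0.578], [-1.0, -0.018, 0.014], [-0.001, -0.578, -0.816]]
force: [0.4, 0.1, -1.1]
finger_gap: 0.0445
```

```bash
python3 -c "
from go import *
p=FOOT+SR@[.0085,0,.048];delta(p,TR)"
```

```text
t 5.97 pos [0.6269 0.2406 0.164 ] F [ 0.4  0.1 -1.1] T [0.02 0.68 0.04] gap 0.0445 q [-0.04  0.24 -0.6   1.91  0.82  0.64 -2.72]
d_tool mm [ 0.6 -7.8  1.7] rv [-0.31 -0.   -0.07] d in target axes [ 0.6 -7.8  1.6]
```

Request:
play_rows(increments=[{"travel": [0, -0.0025, 0], "turn": [0, 0, 0], "jaw": 0.04}, {"travel": [0, -0.0025, 0], "turn": [0, 0, 0], "jaw": 0.04}, {"travel": [0, -0.002, 0], "turn": [0, 0, 0], "jaw": 0.04}, {"travel": [0, 0, 0], "turn": [0, 0, 0], "jaw": 0.04}, {"travel": [0, 0, 0], "turn": [0, 0, 0], "jaw": 0.04}])

```text
time: 6.38
tool_pos: [0.6323, 0.2406, 0.1675]
eef_rot: [[0.023, -0.817, 0.576], [-1.0, -0.019, 0.013], [0.0, -0.576, -0.817]]
force: [-2.2, -0.6, 0.0]
finger_gap: 0.0443
```

```bash
python3 -c "
from go import *
p=FOOT+SR@[.0085,0,.048];delta(p,TR)"
```

```text
t 6.38 pos [0.6323 0.2406 0.1675] F [-2.2 -0.6  0. ] T [-0.07  1.09 -0.  ] gap 0.0443 q [-0.04  0.25 -0.61  1.89  0.81  0.65 -2.7 ]
d_tool mm [ 0.5 -1.4  1.3] rv [-0.18 -0.04 -0.05] d in target axes [ 0.5 -1.4  1.3]
```

Request:
play_rows(increments=[{"travel": [0, -0.0013, 0], "turn": [0, 0, 0], "jaw": 0.04}, {"travel": [0, 0, -0.004], "turn": [0, 0, 0], "jaw": 0.04}, {"travel": [0, 0, -0.006], "turn": [0, 0, 0], "jaw": 0.04}, {"travel": [0, 0, -0.006], "turn": [0, 0, 0], "jaw": 0.04}, {"travel": [0, 0, -0.004], "turn": [0, 0, 0], "jaw": 0.04}, {"travel": [0, 0, 0], "turn": [0, 0, 0], "jaw": 0.04}])

```text
time: 6.88
tool_pos: [0.6204, 0.2403, 0.1859]
eef_rot: [[0.023, -0.818, 0.575], [-1.0, -0.019, 0.013], [0.0, -0.575, -0.818]]
force: [-0.5, 0.6, -1.6]
finger_gap: 0.0445
```

```bash
python3 -c "
from go import *
p=FOOT+SR@[.0085,0,.148];delta(p,TR)"
```

```text
t 6.88 pos [0.6204 0.2403 0.1859] F [-0.5  0.6 -1.6] T [ 0.05  0.83 -0.  ] gap 0.0445 q [-0.02  0.21 -0.63  1.89  0.75  0.68 -2.66]
d_tool mm [  0.5  -0.8 -76.8] rv [-0.13 -0.05 -0.04] d in target axes [  0.5  -0.6 -76.8]
```

Request:
play_rows(increments=[{"travel": [0, 0, -0.006], "turn": [0, 0, 0], "jaw": 0.04}, {"travel": [0, 0, -0.008], "turn": [0, 0, 0], "jaw": 0.04}, {"travel": [0, 0, -0.008], "turn": [0, 0, 0], "jaw": 0.04}, {"travel": [0, 0, -0.008], "turn": [0, 0, 0], "jaw": 0.04}, {"travel": [0, 0, -0.006], "turn": [0, 0, 0], "jaw": 0.04}, {"travel": [0, 0, 0], "turn": [0, 0, 0], "jaw": 0.04}])

```text
time: 7.38
tool_pos: [0.5973, 0.2402, 0.2197]
eef_rot: [[0.023, -0.817, 0.577], [-1.0, -0.019, 0.013], [0.0, -0.577, -0.817]]
force: [-0.2, 0.0, -2.0]
finger_gap: 0.0447
```

```bash
python3 -c "
from go import *
p=FOOT+SR@[.0085,0,.148];delta(p,TR)"
```

```text
t 7.38 pos [0.5973 0.2402 0.2197] F [-0.2  0.  -2. ] T [0.03 0.85 0.05] gap 0.0447 q [ 0.01  0.12 -0.66  1.9   0.65  0.72 -2.58]
d_tool mm [  0.9  -0.3 -35.9] rv [-0.22 -0.03 -0.02] d in target axes [  0.8  -0.1 -35.9]
```

Request:
play_rows(increments=[{"travel": [0, 0, -0.006], "turn": [0, 0, 0], "jaw": 0.04}, {"travel": [0, 0, -0.009], "turn": [0, 0, 0], "jaw": 0.04}, {"travel": [0, 0, -0.009], "turn": [0, 0, 0], "jaw": 0.04}, {"travel": [0, 0, -0.009], "turn": [0, 0, 0], "jaw": 0.04}, {"travel": [0, 0, -0.009], "turn": [0, 0, 0], "jaw": 0.04}, {"travel": [0, 0, -0.009], "turn": [0, 0, 0], "jaw": 0.04}, {"travel": [0, 0, -0.006], "turn": [0, 0, 0], "jaw": 0.04}, {"travel": [0, 0, 0], "turn": [0, 0, 0], "jaw": 0.04}])

```text
time: 8.05
tool_pos: [0.5604, 0.2398, 0.2708]
eef_rot: [[0.025, -0.817, 0.576], [-1.0, -0.02, 0.014], [0.0, -0.576, -0.817]]
force: [0.9, 0.4, -0.3]
finger_gap: 0.0443
```

```bash
cat >> go.py <<'E'
SEAT=np.array([.4546,-.170,.058])
def seatR(deg):
    a=np.deg2rad(deg);x=np.array([np.cos(a),np.sin(a),0]);y=np.array([-np.sin(a),np.cos(a),0])
    return np.column_stack([-y,-x,[0,0,-1]])
E
python3 -c "
from go import *
p=FOOT+SR@[.0085,0,.188];delta(p,TR)
delta(SEAT+[0,0,.10+.048],seatR(-4.2))
o=ctrl.get_obs(); print(SR.T@(o['tool_pos']-FOOT))"
```

```text
t 8.05 pos [0.5604 0.2398 0.2708] F [ 0.9  0.4 -0.3] T [0.03 0.79 0.05] gap 0.0443 q [ 0.03 -0.01 -0.68  1.89  0.48  0.8  -2.45]
d_tool mm [  1.3  -1.1 -12.8] rv [-0.2  -0.    0.04] d in target axes [  1.3  -1.  -12.8]
t 8.05 pos [0.5604 0.2398 0.2708] F [ 0.9  0.4 -0.3] T [0.03 0.79 0.05] gap 0.0443 q [ 0.03 -0.01 -0.68  1.89  0.48  0.8  -2.45]
d_tool mm [407.  132.1 -13.7] rv [-35.17   1.7    5.44] d in target axes [416.4  75.5  64.8]
[0.00748626 0.00131669 0.17523168]
```

Request:
play_rows(increments=[{"travel": [0, -0.004, -0.0055], "turn": [-1, 0, 0], "jaw": 0.04}, {"travel": [0, -0.004, -0.006], "turn": [-2, 0, 0.2], "jaw": 0.04}, {"travel": [0, -0.004, -0.006], "turn": [-2, 0, 0.2], "jaw": 0.04}, {"travel": [0.004, -0.003, -0.006], "turn": [-2, 0, 0.3], "jaw": 0.04}, {"travel": [0.008, -0.002, -0.005], "turn": [-2, 0.1, 0.3], "jaw": 0.04}, {"travel": [0.012, 0, -0.004], "turn": [-2, 0.1, 0.3], "jaw": 0.04}, {"travel": [0.016, 0.002, -0.002], "turn": [-2, 0.1, 0.3], "jaw": 0.04}, {"travel": [0.02, 0.004, 0], "turn": [-2, 0.1, 0.3], "jaw": 0.04}, {"travel": [0.02, 0.004, 0], "turn": [-2, 0.1, 0.3], "jaw": 0.04}, {"travel": [0.02, 0.004, 0], "turn": [-2, 0.1, 0.3], "jaw": 0.04}, {"travel": [0.02, 0.004, 0], "turn": [-2, 0.1, 0.3], "jaw": 0.04}, {"travel": [0.02, 0.004, 0], "turn": [-2, 0.1, 0.3], "jaw": 0.04}, {"travel": [0.02, 0.004, 0], "turn": [-2, 0.1, 0.3], "jaw": 0.04}, {"travel": [0.016, 0.004, 0], "turn": [-1.5, 0.1, 0.3], "jaw": 0.04}, {"travel": [0.01, 0.002, 0], "turn": [-1, 0, 0.2], "jaw": 0.04}, {"travel": [0.004, 0, 0], "turn": [0, 0, 0], "jaw": 0.04}, {"travel": [0, 0, 0], "turn": [0, 0, 0], "jaw": 0.04}])

```text
time: 9.47
tool_pos: [0.5214, 0.042, 0.2977]
eef_rot: [[-0.042, -0.993, 0.107], [-0.999, 0.042, 0.002], [-0.006, -0.107, -0.994]]
force: [-0.1, -0.5, -2.2]
finger_gap: 0.0443
```

```bash
python3 -c "
from go import *
delta(SEAT+[0,0,.10+.048],seatR(-4.2))"
```

```text
t 9.47 pos [0.5214 0.042  0.2977] F [-0.1 -0.5 -2.2] T [ 0.01  0.16 -0.01] gap 0.0443 q [ 0.29  0.08 -0.47  1.61  0.05  1.36 -1.8 ]
d_tool mm [215.2  67.2  83.7] rv [-6.13  0.44  1.77] d in target axes [216.3  51.1  91.7]
```

Request:
play_rows(increments=[{"travel": [0.006, 0.002, 0.001], "turn": [-0.6, 0, 0.15], "jaw": 0.04}, {"travel": [0.012, 0.003, 0.001], "turn": [-0.6, 0, 0.15], "jaw": 0.04}, {"travel": [0.018, 0.004, 0.001], "turn": [-0.6, 0, 0.15], "jaw": 0.04}, {"travel": [0.02, 0.005, 0.002], "turn": [-0.6, 0, 0.15], "jaw": 0.04}, {"travel": [0.02, 0.005, 0.002], "turn": [-0.6, 0, 0.15], "jaw": 0.04}, {"travel": [0.02, 0.005, 0.002], "turn": [-0.6, 0, 0.15], "jaw": 0.04}, {"travel": [0.02, 0.005, 0.002], "turn": [-0.6, 0, 0.15], "jaw": 0.04}, {"travel": [0.02, 0.005, 0.002], "turn": [-0.6, 0, 0.15], "jaw": 0.04}, {"travel": [0.02, 0.005, 0.002], "turn": [-0.6, 0, 0.15], "jaw": 0.04}, {"travel": [0.02, 0.005, 0.002], "turn": [-0.5, 0, 0.15], "jaw": 0.04}, {"travel": [0.014, 0.004, 0.002], "turn": [0, 0, 0.1], "jaw": 0.04}, {"travel": [0.008, 0.002, 0.001], "turn": [0, 0, 0], "jaw": 0.04}, {"travel": [0.003, 0, 0], "turn": [0, 0, 0], "jaw": 0.04}, {"travel": [0, 0, 0], "turn": [0, 0, 0], "jaw": 0.04}])

```text
time: 10.63
tool_pos: [0.4577, -0.1603, 0.2723]
eef_rot: [[-0.054, -0.999, 0.0], [-0.999, 0.054, 0.01], [-0.01, 0.0, -1.0]]
force: [0.7, -0.1, -1.5]
finger_gap: 0.0449
```

```bash
python3 -c "
from go import *
delta(SEAT+[0,0,.10+.048],seatR(-4.2))"
```

```text
t 10.63 pos [ 0.4577 -0.1603  0.2723] F [ 0.7 -0.1 -1.5] T [ 0.03 -0.06  0.01] gap 0.0449 q [ 0.54  0.08 -0.28  1.66  0.01  1.41 -1.36]
d_tool mm [10.5  2.5 66.2] rv [0.03 0.56 1.13] d in target axes [ 9.9  2.3 66.3]
```

Request:
play_rows(increments=[{"travel": [0.003, 0.001, 0.007], "turn": [0, 0.15, 0.3], "jaw": 0.04}, {"travel": [0.003, 0.001, 0.008], "turn": [0, 0.15, 0.3], "jaw": 0.04}, {"travel": [0.002, 0, 0.008], "turn": [0, 0.15, 0.3], "jaw": 0.04}, {"travel": [0, 0, 0.008], "turn": [0, 0, 0], "jaw": 0.04}, {"travel": [0, 0, 0.007], "turn": [0, 0, 0], "jaw": 0.04}, {"travel": [0, 0, 0.004], "turn": [0, 0, 0], "jaw": 0.04}, {"travel": [0, 0, 0], "turn": [0, 0, 0], "jaw": 0.04}, {"travel": [0, 0, 0], "turn": [0, 0, 0], "jaw": 0.04}])

```text
time: 11.3
tool_pos: [0.4559, -0.1634, 0.2248]
eef_rot: [[-0.063, -0.998, -0.001], [-0.998, 0.063, 0.003], [-0.003, 0.001, -1.0]]
force: [-0.2, 0.6, -1.2]
finger_gap: 0.0447
```

```bash
python3 -c "
from go import *
from mont import *
delta(SEAT+[0,0,.10+.048],seatR(-4.2))
im=[]
for n,x,y in(('top',325,185),('side',190,220)):
    m=ctrl.get_image(n)['pixels'][:,:,::-1];im.append(tile(np.ascontiguousarray(m),x,y,80,85,5))
cv2.imwrite('pics/m3.png',np.hstack(im))"
```

```text
t 11.3 pos [ 0.4559 -0.1634  0.2248] F [-0.2  0.6 -1.2] T [-0.02 -0.04  0.  ] gap 0.0447 q [ 0.54  0.1  -0.28  1.74  0.03  1.31 -1.38]
d_tool mm [ 6.8  0.9 18.7] rv [0.08 0.17 0.62] d in target axes [ 6.7  0.9 18.8]
```

View pics/m3.png

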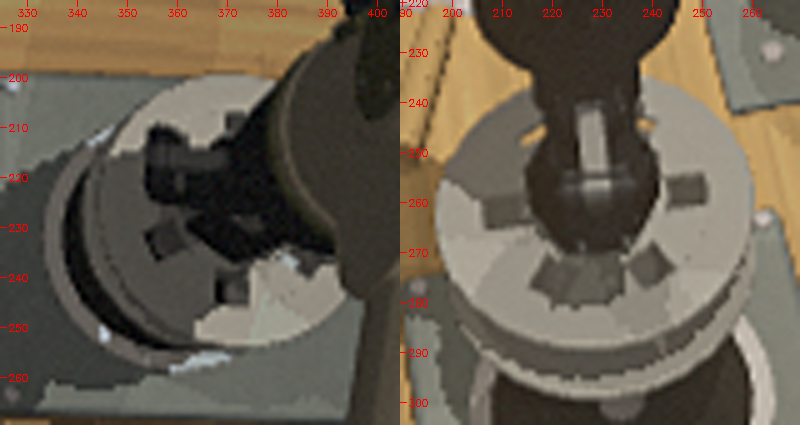

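```bash
cat > fit.py <<'E'
from go import *
def fit(ob,z=.0435):
    o=ctrl.get_obs()
    def P(p,a):
        a=np.deg2rad(a);return p[:3]+Ro.from_euler('zyx',p[3:6]).as_matrix()@[.0375*np.cos(a),.0375*np.sin(a),z]
    f=lambda p:np.concatenate([(proj(n,P(p,a))[0]-uv) for n,a,uv in ob]+[p[4:6]/.02])
    r=least_squares(f,[*SEAT,0,0,0]);p=r.x
    print("foot",p[:3].round(4),"yaw,tilts deg",np.rad2deg(p[3:]).round(1));print(r.fun[:-2].reshape(-1,2).round(1).tolist())
    print("foot-tool (world) mm",((p[:3]-o["tool_pos"])*1e3).round(1),"toolyaw",np.rad2deg(np.arctan2(-o["eef_rot"][1,1],-o["eef_rot"][0,1])).round(2))
E
python3 -c "
from fit import *
fit([('top',120,(357.7,232.5)),('top',180,(371.1,242.5)),('side',0,(246.9,257.5)),('side',180,(210.9,261.5)),('side',300,(239.5,272.5))])"
```

```text
foot [ 0.4538 -0.1633  0.1761] yaw,tilts deg [-4.3 -0.  -0. ]
[[-0.0, 0.1], [-0.1, -0.1], [0.5, -0.0], [-0.6, 0.0], [0.1, 0.1]]
foot-tool (world) mm [ -2.3   0.2 -49.1] toolyaw -3.59
```

Request:
play_rows(increments=[{"travel": [0.003, 0, 0], "turn": [0, 0.05, 0], "jaw": 0.04}, {"travel": [0.003, -0.0005, 0], "turn": [0, 0.05, 0], "jaw": 0.04}, {"travel": [0, 0, 0], "turn": [0, 0, 0], "jaw": 0.04}, {"travel": [0, 0, 0], "turn": [0, 0, 0], "jaw": 0.04}])

```text
time: 11.73
tool_pos: [0.4571, -0.1707, 0.2266]
eef_rot: [[-0.063, -0.998, 0.002], [-0.998, 0.063, -0.0], [0.0, -0.002, -1.0]]
force: [0.2, 0.1, -1.5]
finger_gap: 0.0444
```

```bash
cat >> go.py <<'E'
def seatd(z=.049):
    A=seatR(-3.6);delta([.4565,-.1702,.058+z],A)
E
python3 -c "
from go import *
seatd()"
```

```text
t 11.73 pos [ 0.4571 -0.1707  0.2266] F [ 0.2  0.1 -1.5] T [ 0.01  0.01 -0.02] gap 0.0444 q [ 0.54  0.1  -0.27  1.73  0.03  1.31 -1.37]
d_tool mm [ -0.4   0.8 119.6] rv [-0.1  -0.01 -0.01] d in target axes [ -0.4   0.6 119.6]
```

Request:
play_rows(increments=[{"travel": [0, 0.0004, 0.006], "turn": [-0.05, 0, 0], "jaw": 0.04}, {"travel": [0, 0, 0.008], "turn": [0, 0, 0], "jaw": 0.04}, {"travel": [0, 0, 0.008], "turn": [0, 0, 0], "jaw": 0.04}, {"travel": [0, 0, 0.008], "turn": [0, 0, 0], "jaw": 0.04}, {"travel": [0, 0, 0.008], "turn": [0, 0, 0], "jaw": 0.04}, {"travel": [0, 0, 0.005], "turn": [0, 0, 0], "jaw": 0.04}, {"travel": [0, 0, 0.002], "turn": [0, 0, 0], "jaw": 0.04}, {"travel": [0, 0, 0], "turn": [0, 0, 0], "jaw": 0.04}])

```text
time: 12.4
tool_pos: [0.4558, -0.1704, 0.1755]
eef_rot: [[-0.063, -0.998, -0.001], [-0.998, 0.063, 0.001], [-0.001, 0.001, -1.0]]
force: [1.1, 0.1, -1.2]
finger_gap: 0.0444
```

```bash
python3 -c "
from go import *
seatd()"
```

```text
t 12.4 pos [ 0.4558 -0.1704  0.1755] F [ 1.1  0.1 -1.2] T [-0.02 -0.03 -0.02] gap 0.0444 q [ 0.54  0.14 -0.27  1.81  0.04  1.2  -1.38]
d_tool mm [-0.2 -0.7 68.5] rv [ 0.07  0.04 -0.02] d in target axes [-0.2 -0.7 68.5]
```

Request:
play_rows(increments=[{"travel": [0, -0.0004, 0.003], "turn": [0, 0, 0], "jaw": 0.04}, {"travel": [0, 0, 0.004], "turn": [0, 0, 0], "jaw": 0.04}, {"travel": [0, 0, 0.004], "turn": [0, 0, 0], "jaw": 0.04}, {"travel": [0, 0, 0.004], "turn": [0, 0, 0], "jaw": 0.04}, {"travel": [0, 0, 0.003], "turn": [0, 0, 0], "jaw": 0.04}, {"travel": [0, 0, 0], "turn": [0, 0, 0], "jaw": 0.04}])

```text
time: 12.9
tool_pos: [0.4569, -0.1705, 0.1563]
eef_rot: [[-0.063, -0.998, 0.0], [-0.998, 0.063, 0.0], [-0.0, -0.0, -1.0]]
force: [0.0, -0.2, -2.1]
finger_gap: 0.0444
```

```bash
python3 -c "
from go import *
seatd()"
```

```text
t 12.9 pos [ 0.4569 -0.1705  0.1563] F [ 0.  -0.2 -2.1] T [0.02 0.01 0.  ] gap 0.0444 q [ 0.54  0.16 -0.27  1.83  0.05  1.16 -1.38]
d_tool mm [-0.3  0.4 49.3] rv [-0.02  0.01 -0.01] d in target axes [-0.3  0.4 49.3]
```

Request:
play_rows(increments=[{"travel": [0, 0.0002, 0.003], "turn": [0, 0, 0], "jaw": 0.04}, {"travel": [0, 0, 0.004], "turn": [0, 0, 0], "jaw": 0.04}, {"travel": [0, 0, 0.005], "turn": [0, 0, 0], "jaw": 0.04}, {"travel": [0, 0, 0.005], "turn": [0, 0, 0], "jaw": 0.04}, {"travel": [0, 0, 0.005], "turn": [0, 0, 0], "jaw": 0.04}, {"travel": [0, 0, 0.004], "turn": [0, 0, 0], "jaw": 0.04}, {"travel": [0, 0, 0.003], "turn": [0, 0, 0], "jaw": 0.04}, {"travel": [0, 0, 0], "turn": [0, 0, 0], "jaw": 0.04}])

```text
time: 13.57
tool_pos: [0.4566, -0.1705, 0.1241]
eef_rot: [[-0.063, -0.998, 0.0], [-0.998, 0.063, 0.0], [-0.0, -0.0, -1.0]]
force: [-0.5, -0.5, -2.1]
finger_gap: 0.0443
```

```bash
python3 -c "
from go import *
seatd()"
```

```text
t 13.57 pos [ 0.4566 -0.1705  0.1241] F [-0.5 -0.5 -2.1] T [0.   0.01 0.02] gap 0.0443 q [ 0.54  0.19 -0.27  1.88  0.06  1.09 -1.39]
d_tool mm [-0.3  0.1 17.1] rv [-0.01  0.02 -0.01] d in target axes [-0.3  0.1 17.1]
```

Foot about 17 mm up, no contact force. Creep past the pin height.

Request:
play_rows(increments=[{"travel": [0, 0, 0.002], "turn": [0, 0, 0], "jaw": 0.04}, {"travel": [0, 0, 0.002], "turn": [0, 0, 0], "jaw": 0.04}, {"travel": [0, 0, 0.002], "turn": [0, 0, 0], "jaw": 0.04}, {"travel": [0, 0, 0.002], "turn": [0, 0, 0], "jaw": 0.04}, {"travel": [0, 0, 0.0015], "turn": [0, 0, 0], "jaw": 0.04}, {"travel": [0, 0, 0], "turn": [0, 0, 0], "jaw": 0.04}])

```text
time: 14.07
tool_pos: [0.4569, -0.1706, 0.1139]
eef_rot: [[-0.063, -0.998, 0.001], [-0.998, 0.063, 0.0], [-0.0, -0.001, -1.0]]
force: [-0.3, -0.2, -2.2]
finger_gap: 0.0449
```

```bash
python3 -c "
from go import *
seatd()"
```

```text
t 14.07 pos [ 0.4569 -0.1706  0.1139] F [-0.3 -0.2 -2.2] T [ 0.01 -0.02 -0.02] gap 0.0449 q [ 0.54  0.2  -0.27  1.89  0.06  1.06 -1.39]
d_tool mm [-0.4  0.5  6.9] rv [-0.05  0.01 -0.02] d in target axes [-0.4  0.5  6.9]
```

Request:
play_rows(increments=[{"travel": [0, 0, 0.001], "turn": [0, 0, 0], "jaw": 0.04}, {"travel": [0, 0, 0.001], "turn": [0, 0, 0], "jaw": 0.04}, {"travel": [0, 0, 0.001], "turn": [0, 0, 0], "jaw": 0.04}, {"travel": [0, 0, 0.001], "turn": [0, 0, 0], "jaw": 0.04}, {"travel": [0, 0, 0], "turn": [0, 0, 0], "jaw": 0.04}])

```text
time: 14.48
tool_pos: [0.4574, -0.1709, 0.1112]
eef_rot: [[-0.063, -0.998, 0.002], [-0.998, 0.063, -0.001], [0.0, -0.002, -1.0]]
force: [0.1, 0.1, -1.5]
finger_gap: 0.0445
```

```bash
python3 -c "
from go import *
seatd()"
```

```text
t 14.48 pos [ 0.4574 -0.1709  0.1112] F [ 0.1  0.1 -1.5] T [-0.02  0.01  0.03] gap 0.0445 q [ 0.54  0.2  -0.27  1.89  0.06  1.05 -1.4 ]
d_tool mm [-0.6  1.   4.2] rv [-0.13 -0.03 -0.03] d in target axes [-0.6  1.   4.2]
```

Request:
play_rows(increments=[{"travel": [-0.0002, 0.0003, 0.001], "turn": [-0.05, 0, 0], "jaw": 0.04}, {"travel": [0, 0.0003, 0.001], "turn": [-0.05, 0, 0], "jaw": 0.04}, {"travel": [0, 0, 0.001], "turn": [0, 0, 0], "jaw": 0.04}, {"travel": [0, 0, 0], "turn": [0, 0, 0], "jaw": 0.04}])

```text
time: 14.82
tool_pos: [0.4578, -0.171, 0.1113]
eef_rot: [[-0.064, -0.998, 0.003], [-0.998, 0.064, -0.002], [0.002, -0.003, -1.0]]
force: [0.1, 0.4, -1.9]
finger_gap: 0.0444
```

```bash
python3 -c "
from go import *
seatd()"
```

```text
t 14.82 pos [ 0.4578 -0.171   0.1113] F [ 0.1  0.4 -1.9] T [-0.    0.   -0.02] gap 0.0444 q [ 0.53  0.2  -0.27  1.89  0.06  1.05 -1.4 ]
d_tool mm [-0.7  1.4  4.2] rv [-0.19 -0.09 -0.05] d in target axes [-0.7  1.4  4.3]
```

Request:
play_rows(increments=[{"travel": [-0.0005, 0.001, 0.002], "turn": [-0.1, 0, 0], "jaw": 0.04}, {"travel": [0, 0.0005, 0.002], "turn": [-0.1, 0, 0], "jaw": 0.04}])

```text
time: 14.98
tool_pos: [0.4583, -0.1714, 0.1107]
eef_rot: [[-0.065, -0.998, 0.005], [-0.998, 0.065, -0.004], [0.003, -0.005, -1.0]]
force: [-10.7, 1.9, 26.8]
finger_gap: 0.0444
```

```bash
python3 -c "
from go import *
seatd()
print(ctrl.get_obs()['tau'].round(2))"
```

```text
t 14.98 pos [ 0.4583 -0.1714  0.1107] F [-10.7   1.9  26.8] T [2.19 1.99 0.3 ] gap 0.0444 q [ 0.53  0.2  -0.27  1.89  0.07  1.05 -1.4 ]
d_tool mm [-1.1  1.9  3.7] rv [-0.27 -0.19 -0.11] d in target axes [-1.1  1.9  3.7]
[ -0.08 -35.14  -0.78 -28.48   1.34  -3.94  -0.29]
```

Request:
play_rows(increments=[{"travel": [-0.0005, 0.001, -0.001], "turn": [-0.2, -0.1, 0], "jaw": 0.04}, {"travel": [0, 0, 0], "turn": [0, 0, 0], "jaw": 0.04}])

```text
time: 15.15
tool_pos: [0.458, -0.1709, 0.1126]
eef_rot: [[-0.065, -0.998, 0.003], [-0.998, 0.065, -0.002], [0.002, -0.003, -1.0]]
force: [0.3, -0.3, -1.9]
finger_gap: 0.0447
```

```bash
python3 -c "
from go import *
from mont import *
seatd()
im=[]
for n,x,y in(('top',325,185),('side',190,240)):
    m=ctrl.get_image(n)['pixels'][:,:,::-1];im.append(tile(np.ascontiguousarray(m),x,y,80,85,5))
cv2.imwrite('pics/m4.png',np.hstack(im))"
```

```text
t 15.15 pos [ 0.458  -0.1709  0.1126] F [ 0.3 -0.3 -1.9] T [-0.04  0.   -0.  ] gap 0.0447 q [ 0.53  0.2  -0.27  1.89  0.06  1.06 -1.4 ]
d_tool mm [-0.6  1.6  5.6] rv [-0.18 -0.12 -0.11] d in target axes [-0.6  1.6  5.6]
```

View pics/m4.png

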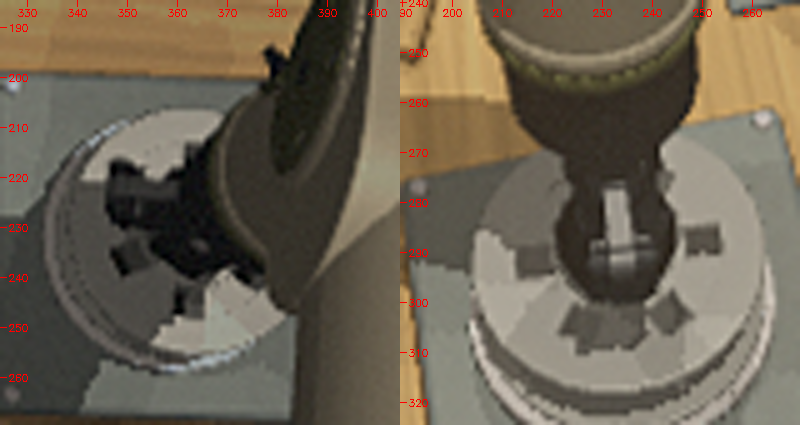

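```bash
python3 -c "
from fit import *
fit([('top',120,(350.1,235.9)),('top',180,(362.1,244.5)),('side',0,(250.5,287.5)),('side',180,(216.9,291.5)),('side',300,(243.5,301.9))])"
```

```text
foot [ 0.4565 -0.1703  0.0628] yaw,tilts deg [-4.4 -0.  -0. ]
[[0.0, 0.1], [-0.1, 0.4], [0.3, -0.0], [-0.1, -0.2], [0.2, 0.1]]
foot-tool (world) mm [ -1.2   0.5 -49.2] toolyaw -3.71
```

Request:
play_rows(increments=[{"travel": [-0.0002, 0.001, -0.001], "turn": [-0.1, -0.1, 0], "jaw": 0.04}, {"travel": [0, 0.001, 0], "turn": [-0.1, 0, 0], "jaw": 0.04}, {"travel": [0, 0, 0], "turn": [0, 0, 0], "jaw": 0.04}])

```text
time: 15.5
tool_pos: [0.4552, -0.1703, 0.1118]
eef_rot: [[-0.065, -0.998, -0.003], [-0.998, 0.065, 0.001], [-0.0, 0.003, -1.0]]
force: [0.9, 0.1, -2.2]
finger_gap: 0.0446
```

```bash
python3 -c "
from go import *
seatd()"
```

```text
t 15.5 pos [ 0.4552 -0.1703  0.1118] F [ 0.9  0.1 -2.2] T [-0.07 -0.25 -0.04] gap 0.0446 q [ 0.54  0.2  -0.27  1.89  0.06  1.06 -1.4 ]
d_tool mm [-0.2 -1.3  4.8] rv [ 0.15  0.03 -0.1 ] d in target axes [-0.2 -1.3  4.8]
```

Now press gently from here, upright.

Request:
play_rows(increments=[{"travel": [0, -0.0003, 0.001], "turn": [0.15, 0, 0], "jaw": 0.04}, {"travel": [0, 0, 0.0015], "turn": [0, 0, 0], "jaw": 0.04}])

```text
time: 15.67
tool_pos: [0.4553, -0.1706, 0.1105]
eef_rot: [[-0.065, -0.998, -0.0], [-0.998, 0.065, 0.0], [-0.0, 0.0, -1.0]]
force: [-13.3, 1.3, 29.8]
finger_gap: 0.0447
```

```bash
python3 -c "
from go import *
seatd()"
```

```text
t 15.67 pos [ 0.4553 -0.1706  0.1105] F [-13.3   1.3  29.8] T [1.81 2.5  0.25] gap 0.0447 q [ 0.54  0.2  -0.27  1.89  0.06  1.06 -1.4 ]
d_tool mm [-0.5 -1.2  3.5] rv [ 0.01  0.01 -0.13] d in target axes [-0.5 -1.2  3.5]
```

Request:
play_rows(grip_force=20, increments=[{"travel": [0, 0, 0], "turn": [0, 0, 0], "jaw": 0.04}, {"travel": [0, 0, 0], "turn": [0, 0, 2], "jaw": 0.04}, {"travel": [0, 0, 0], "turn": [0, 0, 2], "jaw": 0.04}])

```text
time: 15.92
tool_pos: [0.4556, -0.1703, 0.1114]
eef_rot: [[-0.135, -0.991, 0.001], [-0.991, 0.135, 0.0], [-0.001, -0.001, -1.0]]
force: [2.3, 2.3, -2.6]
finger_gap: 0.0447
```

```bash
python3 -c "
from go import *
seatd()"
```

```text
t 15.92 pos [ 0.4556 -0.1703  0.1114] F [ 2.3  2.3 -2.6] T [ 0.73 -0.82  0.15] gap 0.0447 q [ 0.53  0.2  -0.26  1.89  0.06  1.06 -1.47]
d_tool mm [-0.2 -0.9  4.4] rv [-0.06  0.03 -4.19] d in target axes [-0.2 -0.9  4.4]
```

Request:
play_rows(increments=[{"travel": [0, 0, 0], "turn": [0, 0, -2], "jaw": 0.04}, {"travel": [0, 0, 0], "turn": [0, 0, -2], "jaw": 0.04}, {"travel": [0, 0, 0], "turn": [0, 0, -2], "jaw": 0.04}])

```text
time: 16.17
tool_pos: [0.4557, -0.17, 0.111]
eef_rot: [[-0.031, -1.0, 0.002], [-1.0, 0.031, 0.001], [-0.001, -0.002, -1.0]]
force: [1.6, -0.5, -0.6]
finger_gap: 0.0446
```

```bash
python3 -c "
from go import *
seatd()"
```

```text
t 16.17 pos [ 0.4557 -0.17    0.111 ] F [ 1.6 -0.5 -0.6] T [ 0.05 -0.34 -0.03] gap 0.0446 q [ 0.54  0.2  -0.28  1.89  0.06  1.05 -1.36]
d_tool mm [ 0.1 -0.8  4. ] rv [-0.1   0.04  1.83] d in target axes [ 0.1 -0.8  4. ]
```

Request:
play_rows(increments=[{"travel": [0, 0, 0], "turn": [0, 0, -2], "jaw": 0.04}, {"travel": [0, 0, 0], "turn": [0, 0, -1], "jaw": 0.04}])

```text
time: 16.33
tool_pos: [0.4562, -0.1701, 0.111]
eef_rot: [[0.025, -1.0, 0.003], [-1.0, -0.025, 0.0], [-0.0, -0.003, -1.0]]
force: [0.4, 0.4, -0.4]
finger_gap: 0.0445
```

```bash
python3 -c "
from go import *
seatd()"
```

```text
t 16.33 pos [ 0.4562 -0.1701  0.111 ] F [ 0.4  0.4 -0.4] T [ 0.02 -0.24 -0.07] gap 0.0445 q [ 0.54  0.2  -0.28  1.89  0.06  1.05 -1.31]
d_tool mm [ 0.2 -0.3  4. ] rv [-0.17  0.03  5.03] d in target axes [ 0.1 -0.3  4. ]
```

Request:
play_rows(increments=[{"travel": [0, 0, 0], "turn": [0, 0, -1.5], "jaw": 0.04}, {"travel": [0, 0, 0], "turn": [0, 0, -1.5], "jaw": 0.04}])

```text
time: 16.5
tool_pos: [0.4559, -0.1703, 0.111]
eef_rot: [[0.078, -0.997, 0.002], [-0.997, -0.078, 0.0], [-0.0, -0.002, -1.0]]
force: [-2.4, 0.3, 2.7]
finger_gap: 0.0446
```

```bash
python3 -c "
from go import *
seatd()"
```

```text
t 16.5 pos [ 0.4559 -0.1703  0.111 ] F [-2.4  0.3  2.7] T [ 0.15  0.61 -0.33] gap 0.0446 q [ 0.55  0.2  -0.29  1.89  0.06  1.05 -1.26]
d_tool mm [-0.1 -0.6  4. ] rv [-0.14  0.03  8.06] d in target axes [-0.2 -0.6  4. ]
```

Request:
play_rows(increments=[{"travel": [0, 0, 0], "turn": [0, 0, 2], "jaw": 0.04}, {"travel": [0, 0, 0], "turn": [0, 0, 2], "jaw": 0.04}, {"travel": [0, 0, 0], "turn": [0, 0, 1], "jaw": 0.04}, {"travel": [0, 0, 0], "turn": [0, 0, 0], "jaw": 0.04}, {"travel": [0, 0, 0.001], "turn": [0, 0, 0], "jaw": 0.04}])

```text
time: 16.92
tool_pos: [0.4552, -0.1701, 0.1106]
eef_rot: [[-0.012, -1.0, 0.001], [-1.0, 0.012, 0.001], [-0.001, -0.001, -1.0]]
force: [-7.5, 0.8, 19.3]
finger_gap: 0.0449
```

```bash
python3 -c "
from go import *
seatd()"
```

```text
t 16.92 pos [ 0.4552 -0.1701  0.1106] F [-7.5  0.8 19.3] T [1.15 1.59 0.2 ] gap 0.0449 q [ 0.54  0.2  -0.28  1.89  0.06  1.05 -1.34]
d_tool mm [ 0.1 -1.3  3.6] rv [-0.07  0.06  2.93] d in target axes [ 0.  -1.3  3.6]
```

Request:
play_rows(increments=[{"travel": [0, 0, 0], "turn": [0, 0, 0], "jaw": 0.045}, {"travel": [0, 0, 0], "turn": [0, 0, 0], "jaw": 0.05}, {"travel": [0, 0, 0], "turn": [0, 0, 0], "jaw": 0.06}, {"travel": [0, 0, 0], "turn": [0, 0, 0], "jaw": 0.075}, {"travel": [0, 0, 0], "turn": [0, 0, 0], "jaw": 0.085}, {"travel": [0, 0, 0], "turn": [0, 0, 0], "jaw": 0.085}, {"travel": [0, 0, 0], "turn": [0, 0, 0], "jaw": 0.085}, {"travel": [0, 0, 0], "turn": [0, 0, 0], "jaw": 0.085}])

```text
time: 17.58
tool_pos: [0.4553, -0.1705, 0.1104]
eef_rot: [[-0.009, -1.0, 0.002], [-1.0, 0.009, 0.0], [-0.0, -0.002, -1.0]]
force: [-0.5, -0.6, -0.4]
finger_gap: 0.0853
```

```bash
python3 -c "
from go import *
seatd()"
```

```text
t 17.58 pos [ 0.4553 -0.1705  0.1104] F [-0.5 -0.6 -0.4] T [ 0.03 -0.03  0.05] gap 0.0853 q [ 0.54  0.2  -0.28  1.89  0.06  1.05 -1.34]
d_tool mm [-0.3 -1.2  3.4] rv [-0.09  0.02  3.07] d in target axes [-0.4 -1.2  3.4]
```

Request:
play_rows(increments=[{"travel": [0, 0, -0.004], "turn": [0, 0, 0], "jaw": 0.085}, {"travel": [0, 0, -0.007], "turn": [0, 0, 0], "jaw": 0.085}, {"travel": [0, 0, -0.01], "turn": [0, 0, 0], "jaw": 0.085}, {"travel": [0, 0, -0.015], "turn": [0, 0, 0], "jaw": 0.085}, {"travel": [0, 0, -0.02], "turn": [0, 0, 0], "jaw": 0.085}, {"travel": [0, 0, -0.02], "turn": [0, 0, 0], "jaw": 0.085}, {"travel": [0, 0, -0.02], "turn": [0, 0, 0], "jaw": 0.085}, {"travel": [0, 0, -0.02], "turn": [0, 0, 0], "jaw": 0.085}, {"travel": [0, 0, -0.02], "turn": [0, 0, 0], "jaw": 0.085}, {"travel": [-0.01, 0, -0.01], "turn": [0, 0, 0], "jaw": 0.085}, {"travel": [-0.02, 0, 0], "turn": [0, 0, 0], "jaw": 0.085}, {"travel": [-0.03, 0, 0], "turn": [0, 0, 0], "jaw": 0.085}, {"travel": [-0.03, 0, 0], "turn": [0, 0, 0], "jaw": 0.085}, {"travel": [-0.03, 0, 0], "turn": [0, 0, 0], "jaw": 0.085}, {"travel": [-0.03, 0, 0], "turn": [0, 0, 0], "jaw": 0.085}, {"travel": [-0.03, 0, 0], "turn": [0, 0, 0], "jaw": 0.085}, {"travel": [-0.02, 0, 0], "turn": [0, 0, 0], "jaw": 0.085}, {"travel": [-0.01, 0, 0], "turn": [0, 0, 0], "jaw": 0.085}, {"travel": [0, 0, 0], "turn": [0, 0, 0], "jaw": 0.085}])

```text
time: 19.17
tool_pos: [0.4543, 0.0556, 0.2767]
eef_rot: [[-0.008, -1.0, 0.012], [-1.0, 0.008, -0.002], [0.002, -0.012, -1.0]]
force: [-0.7, 0.4, 0.0]
finger_gap: 0.085
```

```bash
python3 -c "
from go import *
from mont import *
seatd()
im=[]
for n,x,y in(('top',325,190),('side',190,245)):
    m=np.ascontiguousarray(ctrl.get_image(n)['pixels'][:,:,::-1]);cv2.imwrite(f'pics/end_{n}.png',m);im.append(tile(m,x,y,80,80,5))
cv2.imwrite('pics/m5.png',np.hstack(im))"
```

```text
t 19.17 pos [0.4543 0.0556 0.2767] F [-0.7  0.4  0. ] T [-0.01  0.02  0.03] gap 0.085 q [ 0.31  0.01 -0.5   1.71  0.01  1.4  -1.78]
d_tool mm [225.4  -2.  170.2] rv [-0.71 -0.09  3.12] d in target axes [225.2 -16.4 169.7]
```

View pics/m5.png

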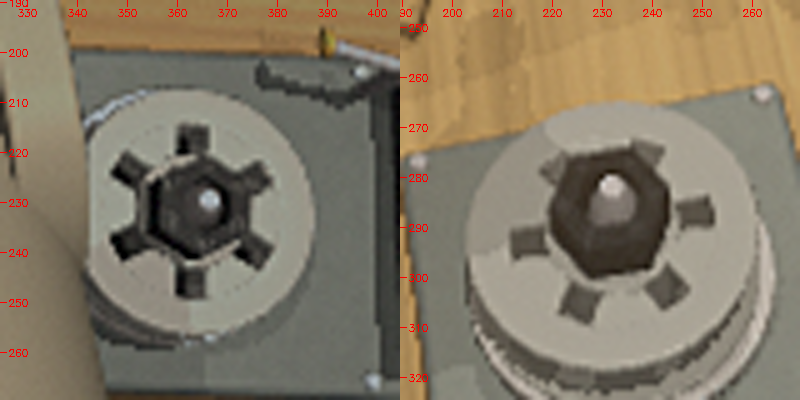

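```bash
python3 -c "
from fit import *
T=lambda x,y:(x/5+324.5,y/5+189.5);S=lambda x,y:((x-400)/5+189.5,y/5+244.5)
ob=[('top',a,T(*p)) for a,p in {0:(193,140),60:(130,168),120:(128,245),180:(192,283),240:(255,252),300:(257,182)}.items()]+[('side',a,S(*p)) for a,p in {0:(695,212),180:(530,242),240:(580,303),300:(668,287)}.items()]
fit(ob);fit(ob,.045)
# upper-flange rim extremes: predicted rim column/row extents for foot z .058/.061/.068
for z in(.058,.061,.068):
  a=np.linspace(0,6.283,400);c=np.array([.4546,-.170,z+.045])+np.c_[.065*np.cos(a),.065*np.sin(a),0*a]
  for n in('top','side'):
    q=proj(n,c);print(z,n,q.min(0).round(1),q.max(0).round(1))
"
```

```text
foot [ 0.453  -0.1702  0.0615] yaw,tilts deg [-0.9 -0.1 -0. ]
[[0.2, 0.1], [0.2, 0.8], [0.3, -0.3], [-0.2, 0.2], [-0.1, 0.1], [-0.3, -0.3], [0.6, 0.2], [-0.1, -0.1], [0.2, -0.2], [-0.1, 0.0]]
foot-tool (world) mm [  -1.6 -222.8 -215. ] toolyaw -0.66
foot [ 0.453  -0.1702  0.06  ] yaw,tilts deg [-0.9 -0.1 -0. ]
[[0.2, 0.1], [0.2, 0.8], [0.3, -0.3], [-0.2, 0.2], [-0.1, 0.1], [-0.3, -0.3], [0.6, 0.2], [-0.1, -0.1], [0.2, -0.2], [-0.1, 0.0]]
foot-tool (world) mm [  -1.6 -222.8 -216.5] toolyaw -0.66
0.058 top [337.9 206.8] [387.7 256.5]
0.058 side [203.6 264.5] [262.5 318.2]
0.061 top [338.1 206.6] [388.  256.5]
0.061 side [203.4 263.8] [262.5 317.6]
0.068 top [338.6 206.2] [388.8 256.3]
0.068 side [203.1 262.2] [262.5 316.2]
```

```bash
python3 -c "
import cv2,numpy as np
from plant import ctrl
for n,(x,y,w,h) in {'top':(245,122,55,65),'side':(262,152,55,60)}.items():
    a,b=(cv2.imread(f'pics/{k}.png')[y:y+h,x:x+w].astype(int) for k in(n+'0','end_'+n));print(n,'full spool diff',np.abs(a-b).mean())
print(ctrl.finish_job())"
```

```text
top full spool diff 17.762703962703963
side full spool diff 5.760808080808081
the job is handed in; nothing more can be done
None
```

The empty spool is on the rewinder's spindle, nut up, with the drive pin in a slot. The robot has let go and moved clear, and I handed the job in at about 19 s.

**What I did:**
- I gripped the hub nut along the peg, lifted the spool about 8 mm square to the peg and drew it off parallel. Readings at each stop showed no more than about 2 N.
- I then turned it upright, lined a slot up with the pin I had seen, and lowered it in small steps. The firmest contact was about 30 N at the wrist, while feeling for the bottom.

**What the last checks showed:**
- **Pin:** while I turned the held spool, its twist met resistance at both ends of roughly 10 degrees of play, as expected with the pin in a slot. On the second side I read 0.33 Nm, just above the 0.3 Nm at which the turntable can turn, so it may have moved slightly.
- **Seating:** the spool bottomed at the same height at each angle where I pressed it. The upper flange outline in both final pictures fits a foot height of 58 mm (fully down), not 68 mm (on the pin). No tilt was measurable.
- **Disagreement:** the slot-based camera fit gave a foot height of 60–61.5 mm. The arm also stopped about 3.5 mm higher than I had estimated. I put this down to camera calibration and to not knowing exactly where the nut was gripped.
- **Full spool:** I compared start and end pictures just before handing in. The difference was small in the side view (5.8 grey levels) but larger in the top view (17.8). The empty spool's removal, its shadow or the arm may explain that, but I did not look closer. Nothing in the forces I read suggested I had touched it.

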